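Open the reagent locker by its paddle latch

TASK

Open the small white-doored reagent locker: ease its red paddle handle up just until the hidden latch lets go, then swing the door open at least 60 degrees and let go, so that the paddle drops back and the door stays open. Do not pull hard on a door that is still latched, do not force the paddle on past the point where it firms up, and leave the loose labware around it where it stands.

Things in the scene. Friction and masses are not known exactly. Their poses are not given: they have to be found in the camera images.
- locker: grey sheet-steel bench locker, fixed to the worktop, 150 deep x 240 wide x 200 mm high; origin at the centre of its underside; -x points out of its door side (roughly to the robot), y along its front, z up. White door 228 wide x 180 high x 10 mm thick, outer face at x = -86 mm, hinged upright on the edge at -y (right, seen from the robot)
- door_hinge (a point): point on the door's upright hinge axis, 168 mm above the worktop, level with the paddle's pivot; in the locker's frame at (-81, -115, 168) mm
- door (a joint): angle of the door, rad; 0 shut, grows as the free (left, +y) edge swings out towards the robot (anticlockwise from above); end of travel 1.9; a little hinge friction (0.20 N m) keeps it where it is left. Latched it has only about 3 mm of play
- paddle (a joint): angle of the paddle, rad; 0 at rest, grows as its outer end is lifted; a spring returns it to 0 (0.24 N m at rest, 0.2 N m/rad more as it lifts: about 3 to 6 N at the grip bar); its end of travel is 1.3
- paddle_grip (a point): centre of the paddle's grip bar: red round bar, 16 mm thick, 34 mm long, parallel to the door's face, with flat ends; best pinched from above on its two ends. It ends a red plate 24 mm wide, 5 mm thick. It is 80 mm from the paddle's pivot: at rest 75 mm outward and 27 mm below it (0.35 rad droop), and rises on that arc; the bar may turn between the pads
- paddle_pivot (a point): middle of the paddle's pivot axis, which runs level and parallel to the door's face; it moves with the door: 170 mm from the hinge axis along the door, 16 mm outward, 168 mm above the worktop. The door's outer face is 11 mm behind it
- pawl: steel pawl hidden behind the door, 205 mm along it from the hinge axis; origin at its foot. The paddle drives it down 36 mm per rad, out from behind a lip of the frame. It bears 2.2 times the force at the grip bar. The paddle must stay up until the door has opened about 0.1 rad
- frame: fixed upright strip 16 x 4 x 150 mm inside the locker with the pawl's lip, whose height differs from locker to locker and is not seen: the pawl comes free at 0.2 to 1.1 rad of paddle, and 0.04 rad on meets a stiff rubber buffer (about 3 N/mm at the grip bar), so the paddle firms up. Over 20 N between pawl and frame (buffer, or pulling the latched door) strains it
- beaker: loose clear plastic beaker, 62 mm wide, 70 mm high, bystander; origin at the centre of its underside
- amber_bottle: loose amber bottle with black cap, 65 mm wide, 148 mm high, bystander; origin at the centre of its underside
- vial: loose small vial with blue cap, 22 mm wide, 54 mm high, bystander; origin at the centre of its underside

How it is judged:
By the outcome, as a careful person would: the job done as asked, in the order asked, and still so for the second after the job is handed in, with the robot touching nothing.
It also fails if it takes over 72 s, if anything falls off the work surface, if the arm or the gripper's body presses on something with over 40 N, if the wrist force passes 120 N, or if a joint passes its speed limit or range.

ROBOT

A 6-joint arm with a two-finger parallel gripper is mounted at the origin on a cart in front of the work surface, level with it; the furniture and walls round the work are solid. World frame = base frame: x ahead of the robot, y to its left, z up, the work surface at z = 0. Lengths are in m, angles in rad, forces in N, time in s.
With the tool pointing down it reaches from about 0.3 to 0.775 m from the base axis. Payload 14.6 kg.
Tool frame: the origin (TCP) lies midway between the tips of the shut fingers; the grasp point (between the pads) lies 19 mm behind it; z points along the fingers, y is the direction in which the jaws open and shut (so a half turn about z gives the same grasp; the last joint's range is limited). The gripper opens to 94 mm and grips with 3 to 60 N. Pads are 16 mm wide; open, the fingers measure 119 mm over their backs; the gripper's body (75 mm by 177 mm) begins 78 mm behind the grasp point.
Start: joints at [1.217, 0.3, 1.521, -0, 1.321, -0.067], TCP at [0.156, 0.528, 0.205] pointing down, gripper open.
Joint ranges: [-3.03, 3.03], [-0.79, 2.21], [0.23, 2.52], [-1.04, 4.18], [0, 3.07], [-2.55, 2.55]. Speed limits (rad/s): [2.22, 2.22, 2.57, 3.14, 3.14, 3.14].

INTERFACE

Orientations are given as a rotation vector (axis times angle).
In Python, from workcell import ctrl, cams gives the robot as it stands. The module is installed in compiled form; this text tells all that it offers.
- The arm moves only by the shell command python3 -m handwheel 'ROWS' [FORCE]. ROWS is JSON, a list of rows, each an object of numbers: "ax", "ay", "az": the turn, a rotation vector about the tool's x, y, z in degrees; "tx", "ty", "tz": the shift along the tool's x, y, z in m; "jaw": the closure in counts, from 0 (fully open) to 255 (shut). A call has 1 to 8 rows; each row is the pose to reach, as a shift and turn from the pose measured when the call began, along the tool's axes at that moment; what a row does not reach only later rows make up. A row lasts 1/10 s, in which the tool goes at most 50 mm and 8.59 degrees, less where a joint would pass 70% of its speed; a pose out of reach is approached as far as the arm can. A call with a gripper value outside its range is refused whole. The fingers move at their own pace and stop on an object; FORCE is the grip in N (left out, the last holds). Time passes only in rows, so rows that repeat a pose let the fingers close. It gives the time, the measured TCP pose, the force and the opening at its end, in the units of the state.
- ctrl.get_obs(): the state, without advancing time (a new reading comes with each control period).
- cams.grab_frame(name): name is "scene" or "top" or "wrist"; returns the picture (400x640x3 uint8, blue, green, red); there is no depth.
- cams.camera_params(name): a dict with "vertical_fov" (degrees; the focal length in pixels is half the picture's height over the tangent of half this angle, whatever the lens; pixels are square), "cx", "cy" (the principal point, pixels), "position" and "orientation" of the camera in the world; the wrist camera has in their place "mount" (4x4, takes a point from camera to tool coordinates, whose origin is the TCP and whose axes are the flange's). Camera axes: x right, y down, z forward; pixel columns grow to the right and rows downward; lengths in m; the calibration is good to about 2 mm. A picture is of the moment at which its call begins: read the wrist's pose just before it. camera_params takes no time and is no camera call.
- ctrl.close_job(): hands the job in, once; it reports no verdict.
The state is a dict: "time_s": time; "qpos": joint angles; "qvel": joint speeds; "effort": joint torques, N m; "position": TCP position; "ee_rot": TCP orientation; "force": force on the tool from outside, world axes, zero at the start; "ft_torque": the same for the moment, N m; "grip_width": opening from 0.0 (shut) to 1.0 (fully open).
Only numpy, scipy, OpenCV 4.12 (cv2) and the standard library are available. Lean on these libraries where they do the work, as an engineer would, in place of code of your own. Each camera call takes 0.05 s, during which the arm holds its last target. There are 200 camera calls.

## Working session

There is one attempt and no reset: what is moved stays moved. The work goes in short steps, Python scripts to look and compute and a shell command to move; the robot and the scene stay as the last step left them, time stands still between calls to the robot, and variables do not carry over. Pictures are saved under pics/ and viewed, about 8 in all and at most 12, crops included, and the job is handed in when it is done.

```bash
mkdir -p pics; python3 - <<'E'
from workcell import ctrl,cams
import cv2,numpy as np
o=ctrl.get_obs();print({k:np.round(v,3).tolist() for k,v in o.items()})
a=[]
for n in("scene","top"):
    f=cams.grab_frame(n);cv2.imwrite(f"pics/{n}0.png",f);a.append(f)
for n in("scene","top","wrist"):print(n,cams.camera_params(n))
E
```

```text
{'time_s': 0.0, 'qpos': [1.217, 0.3, 1.522, 0.0, 1.321, -0.067], 'qvel': [0.002, 0.0, -0.0, 0.001, 0.002, 0.0], 'effort': [0.002, -53.18, -35.274, 0.071, 0.024, -0.0], 'position': [0.155, 0.527, 0.205], 'ee_rot': [-0.449, -3.109, 0.002], 'force': [-0.289, -0.472, -0.404], 'ft_torque': [0.005, -0.051, 0.018], 'grip_width': 0.998}
scene {'vertical_fov': 50.08626427179263, 'cx': 309.81403985733687, 'cy': 199.12511136574793, 'position': array([0.30220174, 0.97015391, 0.89954056]), 'orientation': array([-0.58305503,  2.67389056, -1.16857647])}
top {'vertical_fov': 47.08179029205147, 'cx': 316.05428398983355, 'cy': 204.25461605702142, 'position': array([0.5994438 , 0.19455234, 1.14805871]), 'orientation': array([-2.17622254,  2.20339202, -0.10875372])}
wrist {'vertical_fov': 66.95807071159669, 'cx': 320.4714310732586, 'cy': 191.31092441238917, 'mount': array([[-7.48319260e-05, -9.60436268e-01, -2.78499855e-01,
         7.99906844e-02],
       [ 9.99999896e-01,  5.32017665e-05, -4.52168366e-04,
        -6.28205072e-04],
       [ 4.49095582e-04, -2.78499860e-01,  9.60436165e-01,
        -1.79121499e-01],
       [ 0.00000000e+00,  0.00000000e+00,  0.00000000e+00,
         1.00000000e+00]])}
```

View pics/scene0.png

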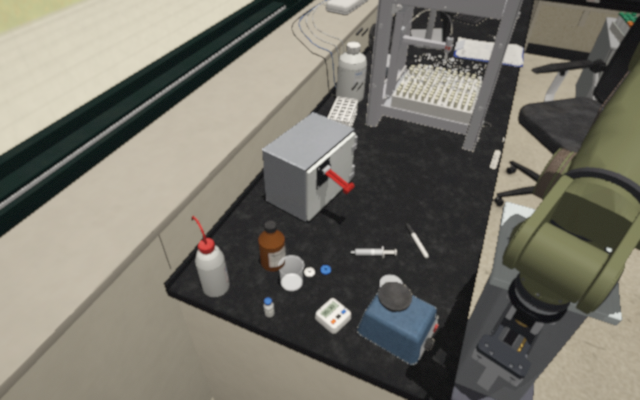

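View pics/top0.png

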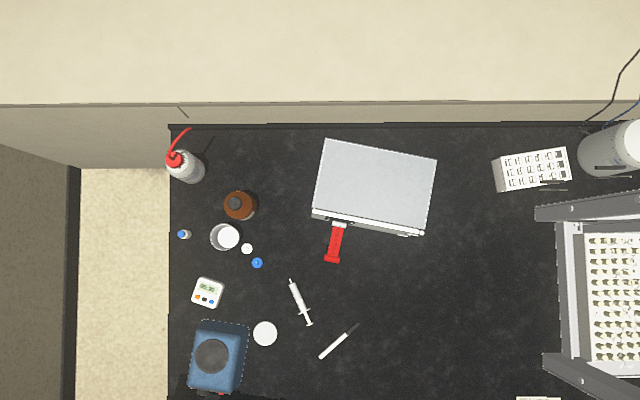

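The scene view shows the red paddle at about (340,178). In the top view its grip bar is at about (332,259), the locker roof corners are near (325,138), (437,158), (425,230) and (312,210), and the bystanders stand to the left at (240,205), (225,237) and (184,234). I'll enlarge both and extract the masks.

```bash
cat > h.py <<'E'
from workcell import ctrl,cams
import cv2,numpy as np
from scipy.spatial.transform import Rotation as R
def cam(n,obs=None):
    p=cams.camera_params(n);f=200/np.tan(np.radians(p["vertical_fov"]/2))
    if n=="wrist":
        T=np.eye(4);T[:3,:3]=R.from_rotvec(obs["ee_rot"]).as_matrix();T[:3,3]=obs["position"];T=T@p["mount"]
        return T[:3,:3],T[:3,3],f,p["cx"],p["cy"]
    return R.from_rotvec(p["orientation"]).as_matrix(),np.array(p["position"]),f,p["cx"],p["cy"]
def ray(c,u,v):
    d=c[0]@np.array([(u-c[3])/c[2],(v-c[4])/c[2],1]);return c[1],d/np.linalg.norm(d)
def plane(c,u,v,z):
    o,d=ray(c,u,v);return o+d*(z-o[2])/d[2]
def tri(rs):
    A=sum(np.eye(3)-np.outer(d,d) for o,d in rs);b=sum((np.eye(3)-np.outer(d,d))@o for o,d in rs)
    x=np.linalg.solve(A,b);return x,[np.linalg.norm(np.cross(x-o,d)) for o,d in rs]
def proj(c,P):
    q=c[0].T@(np.array(P)-c[1]);return q[:2]/q[2]*c[2]+[c[3],c[4]]
def red(f):
    h=cv2.cvtColor(f,cv2.COLOR_BGR2HSV);return (((h[...,0]<8)|(h[...,0]>172))&(h[...,1]>150)&(h[...,2]>60)).astype(np.uint8)*255
E
python3 - <<'E'
from h import *
out=[]
for n,(x,y,w,h) in dict(scene=(255,105,115,115),top=(300,125,145,145)).items():
    f=cv2.imread(f"pics/{n}0.png");m=red(f)
    k,l,s,c=cv2.connectedComponentsWithStats(m)
    for i in range(1,k):
        if s[i,4]>30:print(n,s[i],c[i],cv2.minAreaRect(np.argwhere(l==i)[:,::-1].astype(np.float32)))
    out.append(cv2.resize(f[y:y+h,x:x+w],(400,400),interpolation=cv2.INTER_CUBIC))
cv2.imwrite("pics/c1.png",np.hstack(out))
E
```

```text
scene [326 170  29  24 218] [340.58256881 181.70183486] ((340.0, 179.5), (29.299345016479492, 12.722082138061523), 43.2642936706543)
scene [193 217  22  36 219] [205.38812785 242.73059361] ((198.85752868652344, 236.086181640625), (37.21996307373047, 16.11075210571289), 51.709835052490234)
top [166 128  26  40 270] [174.74814815 152.3037037 ] ((177.34344482421875, 146.11221313476562), (16.485397338867188, 42.266395568847656), 15.708637237548828)
top [324 227  20  37 437] [334.12128146 245.35926773] ((333.3078918457031, 244.44107055664062), (15.661399841308594, 35.816368103027344), 7.594643592834473)
```

View pics/c1.png

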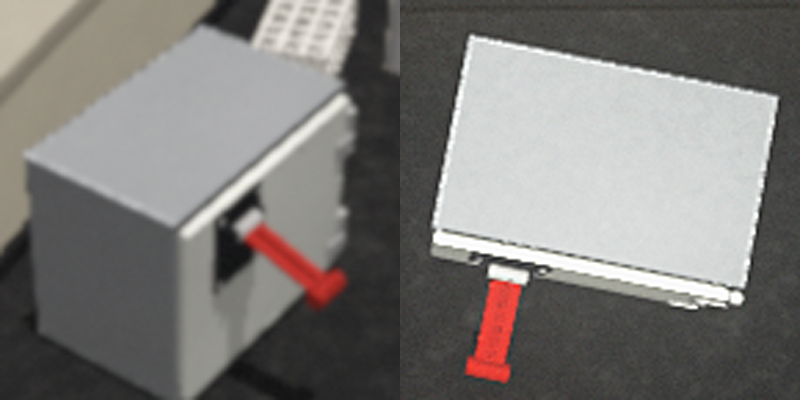

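Crop: the bar is centred at (327,287) on the left half and (488,370) on the right. The roof corners at right are (472,36), (778,97), (745,285) and (434,228), and the hinge pin is at (737,298). Next I compute positions.

```bash
python3 - <<'E'
from h import *
np.set_printoptions(precision=4,suppress=True)
ct,cs=cam("top"),cam("scene")
t=lambda x,y:(300+(x-400)/2.7586,125+y/2.7586)
s=lambda x,y:(255+x/3.478,105+y/3.478)
C=[plane(ct,*t(*p),0.2) for p in[(472,36),(778,97),(745,285),(434,228)]]
for c in C:print(c)
print("depths",[np.linalg.norm(C[i]-C[(i+1)%4]) for i in range(4)])
# roof corner heights from two views: scene (27,155)=back-left,(178,228)=front-left
for a,b in[((472,36),(27,155)),((434,228),(178,228))]:print("corner tri",tri([ray(ct,*t(*a)),ray(cs,*s(*b))]))
g,e=tri([ray(ct,*t(488,370)),ray(cs,*s(327,287))]);print("grip",g,e)
y=(C[0]-C[1])+(C[3]-C[2]);yaw=np.arctan2(-y[0],y[1]);print("yaw",yaw)
cen=np.mean(C,0);Rz=R.from_euler('z',yaw).as_matrix()
cen[2]=0
L=lambda p:cen+Rz@np.array(p)
print("cen",cen,"hinge",L([-.081,-.115,.168]),"pivot",L([-.097,.055,.168]),"grip pred",L([-.172,.055,.141]))
print("hinge pin seen",plane(ct,*t(737,298),.19))
o=ctrl.get_obs();print(R.from_rotvec(o['ee_rot']).as_matrix())
E
```

```text
[0.8143 0.1528 0.2   ]
[ 0.7651 -0.0795  0.2   ]
[ 0.6226 -0.0497  0.2   ]
[0.6683 0.1835 0.2   ]
depths [np.float64(0.23738758040824082), np.float64(0.1456144891130595), np.float64(0.23756834841668842), np.float64(0.14919825355644792)]
corner tri (array([0.8141, 0.1524, 0.1982]), [np.float64(0.0006094559779136914), np.float64(0.0006094559779134964)])
corner tri (array([0.6681, 0.1832, 0.1962]), [np.float64(0.0004898496999488406), np.float64(0.0004898496999487516)])
grip [0.56   0.1418 0.1442] [np.float64(0.0004563885147748153), np.float64(0.0004563885147747228)]
yaw -0.20108096774556258
cen [0.7176 0.0518 0.    ] hinge [ 0.6152 -0.0447  0.168 ] pivot [0.6335 0.125  0.168 ] grip pred [0.56  0.14  0.141]
hinge pin seen [ 0.613  -0.0458  0.19  ]
[[-0.9592  0.2829 -0.0004]
 [ 0.2829  0.9592 -0.001 ]
 [ 0.0001 -0.0011 -1.    ]]
```

Measurements agree: grip is about (0.560, 0.141, 0.143) and locker yaw is −0.20 rad. Moving above the bar with the jaw axis along it.

```bash
python3 -m handwheel '[{"tx":-0.4977,"ty":-0.2557,"az":-4.9,"jaw":60},{"tx":-0.4977,"ty":-0.2557,"az":-4.9,"jaw":60},{"tx":-0.4977,"ty":-0.2557,"az":-4.9,"jaw":60},{"tx":-0.4977,"ty":-0.2557,"az":-4.9,"jaw":60},{"tx":-0.4977,"ty":-0.2557,"az":-4.9,"jaw":60},{"tx":-0.4977,"ty":-0.2557,"az":-4.9,"jaw":60},{"tx":-0.4977,"ty":-0.2557,"az":-4.9,"jaw":60},{"tx":-0.4977,"ty":-0.2557,"az":-4.9,"jaw":60}]' 12
python3 - <<'E'
from h import *
o=ctrl.get_obs();M=R.from_rotvec(o['ee_rot']).as_matrix()
print(o['position'],M,"delta tool",M.T@(np.array([.56,.141,.205])-o['position']), o['grip_width'])
E
```

```text
[0.1554995  0.52731426 0.20493128] [[-9.59159075e-01  2.82866993e-01 -3.64326927e-04]
 [ 2.82867221e-01  9.59158537e-01 -1.01764050e-03]
 [ 6.15903740e-05 -1.07913527e-03 -9.99999416e-01]] delta tool [-4.97255959e-01 -2.56116853e-01  1.77039648e-04] 0.997560757695123schema error: expected keys ax, ay, az, tx, ty, tz, jaw
```

```bash
python3 -m handwheel '[{"ax":0,"ay":0,"az":-4.9,"tx":-0.4977,"ty":-0.2557,"tz":0,"jaw":60},{"ax":0,"ay":0,"az":-4.9,"tx":-0.4977,"ty":-0.2557,"tz":0,"jaw":60},{"ax":0,"ay":0,"az":-4.9,"tx":-0.4977,"ty":-0.2557,"tz":0,"jaw":60},{"ax":0,"ay":0,"az":-4.9,"tx":-0.4977,"ty":-0.2557,"tz":0,"jaw":60},{"ax":0,"ay":0,"az":-4.9,"tx":-0.4977,"ty":-0.2557,"tz":0,"jaw":60},{"ax":0,"ay":0,"az":-4.9,"tx":-0.4977,"ty":-0.2557,"tz":0,"jaw":60},{"ax":0,"ay":0,"az":-4.9,"tx":-0.4977,"ty":-0.2557,"tz":0,"jaw":60},{"ax":0,"ay":0,"az":-4.9,"tx":-0.4977,"ty":-0.2557,"tz":0,"jaw":60}]' 12
python3 - <<'E'
from h import *
o=ctrl.get_obs();M=R.from_rotvec(o['ee_rot']).as_matrix()
print(o['position'],M,"delta tool",M.T@(np.array([.56,.141,.205])-o['position']), o['grip_width'])
E
```

```text
time_s: 0.9
position: [0.4461, 0.2497, 0.2052]
ee_rot: [-0.316, -3.125, 0.002]
force: [0.8, 0.8, 0.4]
grip_width: 0.764
[0.44613548 0.24966547 0.205188  ] [[-9.79808725e-01  1.99936535e-01 -4.94488112e-04]
 [ 1.99936951e-01  9.79808228e-01 -1.02580172e-03]
 [ 2.79408279e-04 -1.10395592e-03 -9.99999352e-01]] delta tool [-0.13329175 -0.08370544  0.00024317] 0.7635515715434054
```

```bash
python3 -m handwheel '[{"ax":0,"ay":0,"az":0,"tx":-0.133,"ty":-0.0837,"tz":0,"jaw":60},{"ax":0,"ay":0,"az":0,"tx":-0.133,"ty":-0.0837,"tz":0,"jaw":60},{"ax":0,"ay":0,"az":0,"tx":-0.133,"ty":-0.0837,"tz":0,"jaw":60},{"ax":0,"ay":0,"az":0,"tx":-0.133,"ty":-0.0837,"tz":0,"jaw":60},{"ax":0,"ay":0,"az":0,"tx":-0.133,"ty":-0.0837,"tz":0,"jaw":60},{"ax":0,"ay":0,"az":0,"tx":-0.133,"ty":-0.0837,"tz":0,"jaw":60}]'
python3 - <<'E'
from h import *
o=ctrl.get_obs();f=cams.grab_frame("wrist");cv2.imwrite("pics/w1.png",f)
c=cam("wrist",o);print(o['position'],"grip pred px",proj(c,[.56,.141,.142]))
k,l,s,ce=cv2.connectedComponentsWithStats(red(f))
for i in range(1,k):
    if s[i,4]>80:print(s[i],ce[i])
E
```

```text
time_s: 1.5
position: [0.559, 0.1419, 0.205]
ee_rot: [-0.315, -3.125, 0.002]
force: [-0.5, 0.5, 0.4]
grip_width: 0.767
[0.55895076 0.14185579 0.20497886] grip pred px [320.82440184 203.97165803]
[ 302  198   41  100 2965] [321.91669477 244.05632378]
```

View pics/w1.png

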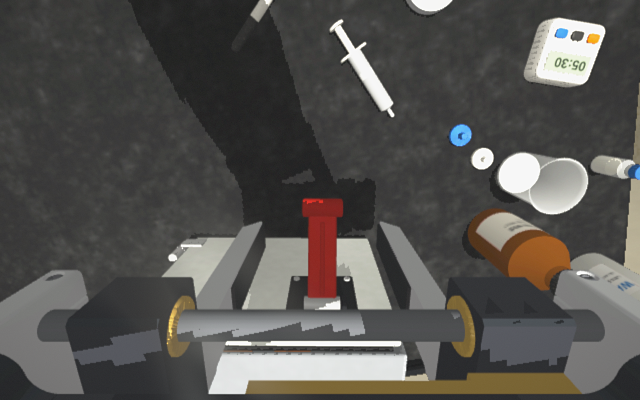

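Wrist view: the grip bar is centred at (322,207) between the open fingers, against a predicted (321,204). The loose items are well to the right. Lowering, then closing.

```bash
python3 -m handwheel '[{"ax":0,"ay":0,"az":0,"tx":-0.002,"ty":0,"tz":0.04,"jaw":60},{"ax":0,"ay":0,"az":0,"tx":-0.002,"ty":0,"tz":0.07,"jaw":60},{"ax":0,"ay":0,"az":0,"tx":-0.002,"ty":0,"tz":0.081,"jaw":60},{"ax":0,"ay":0,"az":0,"tx":-0.002,"ty":0,"tz":0.081,"jaw":100},{"ax":0,"ay":0,"az":0,"tx":-0.002,"ty":0,"tz":0.081,"jaw":130},{"ax":0,"ay":0,"az":0,"tx":-0.002,"ty":0,"tz":0.081,"jaw":130}]' 12
python3 - <<'E'
from h import *
o=ctrl.get_obs();f=cams.grab_frame("wrist");cv2.imwrite("pics/w2.png",f)
k,l,s,ce=cv2.connectedComponentsWithStats(red(f))
for i in range(1,k):
    if s[i,4]>80:print(s[i],ce[i])
print(o['force'])
E
```

```text
time_s: 2.15
position: [0.5614, 0.1421, 0.126]
ee_rot: [0.313, 3.124, -0.0]
force: [-0.2, 0.3, 0.2]
grip_width: 0.546
[ 293  234   58   75 3419] [321.23661889 267.57882422]
[ 301  342   41   37 1498] [321.06542056 359.77436582]
[-0.24937378  0.31274787  0.17465146]
```

View pics/w2.png

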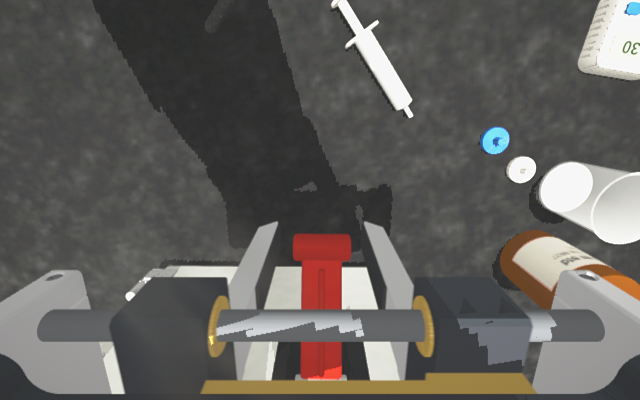

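The bar at (322,248) is centred between the fingers, and the grasp point projects to row 247. Closing.

```bash
python3 -m handwheel '[{"ax":0,"ay":0,"az":0,"tx":-0.001,"ty":0,"tz":0.001,"jaw":255},{"ax":0,"ay":0,"az":0,"tx":-0.001,"ty":0,"tz":0.001,"jaw":255},{"ax":0,"ay":0,"az":0,"tx":-0.001,"ty":0,"tz":0.001,"jaw":255},{"ax":0,"ay":0,"az":0,"tx":-0.001,"ty":0,"tz":0.001,"jaw":255},{"ax":0,"ay":0,"az":0,"tx":-0.001,"ty":0,"tz":0.001,"jaw":255}]' 14
python3 -m handwheel '[{"ax":0,"ay":0,"az":0,"tx":0,"ty":0,"tz":0,"jaw":255},{"ax":0,"ay":0,"az":0,"tx":0,"ty":0,"tz":0,"jaw":255}]' 14
```

```text
time_s: 2.7
position: [0.5625, 0.1422, 0.1253]
ee_rot: [0.313, 3.124, 0.001]
force: [0.6, 5.5, 6.0]
grip_width: 0.361
time_s: 2.9
position: [0.5626, 0.1423, 0.1254]
ee_rot: [0.313, 3.123, 0.001]
force: [-0.8, 3.4, 4.2]
grip_width: 0.362
```

Gripped at 34 mm. Lifting along the arc to about 0.15 rad.

```bash
python3 -m handwheel '[{"ax":0,"ay":0,"az":0,"tx":0.0005,"ty":0,"tz":-0.0015,"jaw":255},{"ax":0,"ay":0,"az":0,"tx":0.0012,"ty":0,"tz":-0.0038,"jaw":255},{"ax":0,"ay":0,"az":0,"tx":0.0012,"ty":0,"tz":-0.0038,"jaw":255}]'
python3 -m handwheel '[{"ax":0,"ay":0,"az":0,"tx":0.0011,"ty":0,"tz":-0.0038,"jaw":255},{"ax":0,"ay":0,"az":0,"tx":0.0021,"ty":0,"tz":-0.0077,"jaw":255},{"ax":0,"ay":0,"az":0,"tx":0.0021,"ty":0,"tz":-0.0077,"jaw":255}]'
```

```text
time_s: 3.2
position: [0.5608, 0.1423, 0.1287]
ee_rot: [0.313, 3.125, 0.0]
force: [-1.6, 1.4, -4.9]
grip_width: 0.363
time_s: 3.5
position: [0.5587, 0.1427, 0.137]
ee_rot: [0.313, 3.125, -0.0]
force: [-1.5, 1.0, -4.9]
grip_width: 0.36
```

```bash
python3 -m handwheel '[{"ax":0,"ay":0,"az":0,"tx":0.001,"ty":0,"tz":0,"jaw":255},{"ax":0,"ay":0,"az":0,"tx":0.002,"ty":0,"tz":0,"jaw":255},{"ax":0,"ay":0,"az":0,"tx":0.002,"ty":0,"tz":0,"jaw":255}]'
python3 -m handwheel '[{"ax":0,"ay":0,"az":0,"tx":0.001,"ty":0,"tz":0,"jaw":255},{"ax":0,"ay":0,"az":0,"tx":0.001,"ty":0,"tz":0,"jaw":255}]'
```

```text
time_s: 3.8
position: [0.5572, 0.1424, 0.1372]
ee_rot: [0.313, 3.123, -0.002]
force: [2.3, -4.9, -3.6]
grip_width: 0.36
time_s: 4.0
position: [0.5569, 0.1423, 0.1376]
ee_rot: [0.313, 3.121, -0.002]
force: [4.9, -2.0, -5.4]
grip_width: 0.357
```

```bash
python3 -m handwheel '[{"ax":0,"ay":0,"az":0,"tx":0.0008,"ty":0,"tz":-0.0015,"jaw":255},{"ax":0,"ay":0,"az":0,"tx":0.0008,"ty":0,"tz":-0.0015,"jaw":255}]'
python3 -m handwheel '[{"ax":0,"ay":0,"az":0,"tx":0.0008,"ty":0,"tz":-0.0015,"jaw":255},{"ax":0,"ay":0,"az":0,"tx":0.0008,"ty":0,"tz":-0.0015,"jaw":255}]'
```

```text
time_s: 4.2
position: [0.5564, 0.1424, 0.1394]
ee_rot: [0.313, 3.12, -0.001]
force: [4.4, -1.6, -4.6]
grip_width: 0.363
time_s: 4.4
position: [0.5559, 0.1424, 0.1412]
ee_rot: [0.313, 3.119, -0.001]
force: [3.7, -0.4, -3.9]
grip_width: 0.363
```

```bash
python3 -m handwheel '[{"ax":0,"ay":0,"az":0,"tx":0.0008,"ty":0,"tz":-0.0015,"jaw":255},{"ax":0,"ay":0,"az":0,"tx":0.0008,"ty":0,"tz":-0.0015,"jaw":255}]'
python3 -m handwheel '[{"ax":0,"ay":0,"az":0,"tx":0.0008,"ty":0,"tz":-0.0015,"jaw":255},{"ax":0,"ay":0,"az":0,"tx":0.0008,"ty":0,"tz":-0.0015,"jaw":255}]'
```

```text
time_s: 4.6
position: [0.5553, 0.1425, 0.1429]
ee_rot: [0.313, 3.118, -0.001]
force: [5.5, -1.0, -3.5]
grip_width: 0.362
time_s: 4.8
position: [0.5548, 0.1426, 0.1446]
ee_rot: [0.313, 3.117, -0.001]
force: [6.0, -1.2, -4.9]
grip_width: 0.359
```

```bash
python3 -m handwheel '[{"ax":0,"ay":0,"az":0,"tx":0.0007,"ty":0,"tz":-0.0015,"jaw":255},{"ax":0,"ay":0,"az":0,"tx":0.0007,"ty":0,"tz":-0.0015,"jaw":255}]'
```

```text
time_s: 5.0
position: [0.5544, 0.1427, 0.1462]
ee_rot: [0.313, 3.117, -0.001]
force: [5.2, -1.0, -4.8]
grip_width: 0.355
```

```bash
python3 -m handwheel '[{"ax":0,"ay":0,"az":0,"tx":0.0005,"ty":0,"tz":-0.0014,"jaw":255},{"ax":0,"ay":0,"az":0,"tx":0.0005,"ty":0,"tz":-0.0014,"jaw":255}]'
python3 -m handwheel '[{"ax":0,"ay":0,"az":0,"tx":0.0005,"ty":0,"tz":-0.0014,"jaw":255},{"ax":0,"ay":0,"az":0,"tx":0.0005,"ty":0,"tz":-0.0014,"jaw":255}]'
```

```text
time_s: 5.2
position: [0.554, 0.1427, 0.1476]
ee_rot: [0.313, 3.116, -0.001]
force: [4.0, -1.5, -5.5]
grip_width: 0.359
time_s: 5.4
position: [0.5533, 0.1427, 0.149]
ee_rot: [0.313, 3.117, -0.002]
force: [2.7, -3.4, -4.3]
grip_width: 0.358
```

```bash
python3 -m handwheel '[{"ax":0,"ay":0,"az":0,"tx":0.0005,"ty":0,"tz":-0.0014,"jaw":255},{"ax":0,"ay":0,"az":0,"tx":0.0005,"ty":0,"tz":-0.0014,"jaw":255}]'
```

```text
time_s: 5.6
position: [0.5526, 0.1426, 0.1504]
ee_rot: [0.313, 3.117, -0.003]
force: [1.4, -4.4, -4.6]
grip_width: 0.358
```

The outward force fell while the bar moved further out, and Fy points toward the hinge, so the latch has probably let go at about 0.3 rad. Testing with a small pull along the door's arc.

```bash
python3 -m handwheel '[{"ax":0,"ay":0,"az":0,"tx":0.001,"ty":-0.001,"tz":0,"jaw":255},{"ax":0,"ay":0,"az":0,"tx":0.002,"ty":-0.0016,"tz":0,"jaw":255},{"ax":0,"ay":0,"az":0,"tx":0.002,"ty":-0.0016,"tz":0,"jaw":255}]'
```

```text
time_s: 5.9
position: [0.5501, 0.1417, 0.1504]
ee_rot: [0.312, 3.117, -0.002]
force: [1.7, 1.2, -3.7]
grip_width: 0.361
```

The bar moved 2.5 mm out at under 2 N, so the latch is released. Working out the swing arc about the hinge.

```bash
cat >> h.py <<'E'
def arc(degs):
    o=ctrl.get_obs();M=R.from_rotvec(o['ee_rot']).as_matrix();H=np.array([.6145,-.045,0]);P=np.array(o['position'])
    r=P-H;r[2]=0
    # door angle if grip keeps along=.170: angle of r less that of the shut grip
    print("r",np.hypot(*r[:2]),"ang",np.degrees(np.arctan2(r[1],r[0])),"toolx ang",np.degrees(np.arctan2(M[1,0],M[0,0])),"F",o['force'])
    for d in degs:
        q=R.from_euler('z',d,degrees=True).as_matrix()@r-r;print(d,np.round((M.T@q),4))
E
python3 -c "
from h import *
arc([1,2,4,6,8,11,14,17])"
```

```text
r 0.1974479159626053 ang 109.02727020985989 toolx ang 168.55712656559405 F [ 1.67618228  1.2154333  -3.6676161 ]
1 [ 0.003  -0.0018 -0.    ]
2 [ 0.0059 -0.0036 -0.    ]
4 [ 0.0116 -0.0074 -0.0001]
6 [ 0.0172 -0.0114 -0.0001]
8 [ 0.0227 -0.0156 -0.0002]
11 [ 0.0306 -0.0222 -0.0003]
14 [ 0.0382 -0.0293 -0.0003]
17 [ 0.0454 -0.0367 -0.0004]
```

```bash
python3 -m handwheel '[{"ax":0,"ay":0,"az":-1.5,"tx":0.003,"ty":-0.0018,"tz":0,"jaw":255},{"ax":0,"ay":0,"az":-3,"tx":0.0059,"ty":-0.0036,"tz":0,"jaw":255},{"ax":0,"ay":0,"az":-5,"tx":0.0116,"ty":-0.0074,"tz":0,"jaw":255},{"ax":0,"ay":0,"az":-7,"tx":0.0172,"ty":-0.0114,"tz":0,"jaw":255},{"ax":0,"ay":0,"az":-9.5,"tx":0.0227,"ty":-0.0156,"tz":0,"jaw":255},{"ax":0,"ay":0,"az":-12.5,"tx":0.0306,"ty":-0.0222,"tz":0,"jaw":255},{"ax":0,"ay":0,"az":-15.5,"tx":0.0382,"ty":-0.0293,"tz":0,"jaw":255},{"ax":0,"ay":0,"az":-15.5,"tx":0.0382,"ty":-0.0293,"tz":0,"jaw":255}]' 16
python3 - <<'E'
from h import *
arc([2,5,9,13,17,21,25])
f=cams.grab_frame("top")[120:290,270:470];cv2.imwrite("pics/t2.png",cv2.resize(f,None,fx=3,fy=3))
E
```

```text
time_s: 6.7
position: [0.5061, 0.1193, 0.1502]
ee_rot: [-0.115, 3.131, -0.006]
force: [2.6, -5.8, -4.7]
grip_width: 0.359
r 0.1968540353800118 ang 123.3979838404857 toolx ang -175.80897594604951 F [ 2.5969615  -5.76529652 -4.74708323]
2 [ 0.0059 -0.0035 -0.    ]
5 [ 0.0146 -0.009  -0.0001]
9 [ 0.0257 -0.0171 -0.0001]
13 [ 0.0362 -0.026  -0.0002]
17 [ 0.046  -0.0356 -0.0002]
21 [ 0.0552 -0.0458 -0.0003]
25 [ 0.0636 -0.0567 -0.0003]
```

View pics/t2.png

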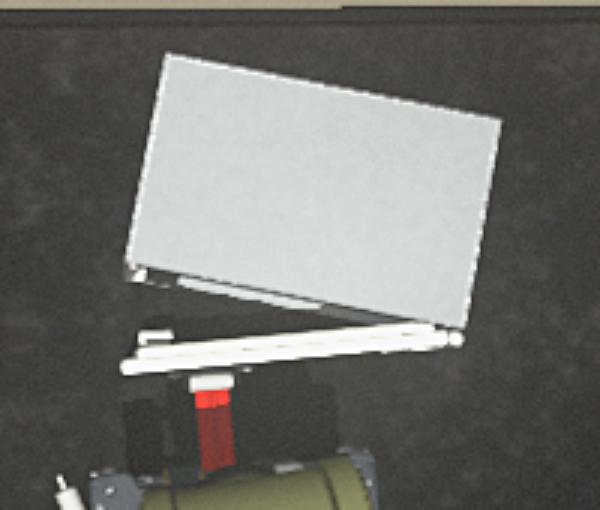

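The door is visibly open about 15° with the paddle held. Continuing the swing, about 1.5 mm closer to the hinge because the radial force is −6 N.

```bash
python3 -m handwheel '[{"ax":0,"ay":0,"az":-2,"tx":0.0052,"ty":-0.0048,"tz":0,"jaw":255},{"ax":0,"ay":0,"az":-5,"tx":0.0139,"ty":-0.0103,"tz":0,"jaw":255},{"ax":0,"ay":0,"az":-9,"tx":0.025,"ty":-0.0184,"tz":0,"jaw":255},{"ax":0,"ay":0,"az":-13,"tx":0.0355,"ty":-0.0273,"tz":0,"jaw":255},{"ax":0,"ay":0,"az":-17,"tx":0.0453,"ty":-0.0369,"tz":0,"jaw":255},{"ax":0,"ay":0,"az":-21,"tx":0.0545,"ty":-0.0471,"tz":0,"jaw":255},{"ax":0,"ay":0,"az":-25,"tx":0.0629,"ty":-0.058,"tz":0,"jaw":255},{"ax":0,"ay":0,"az":-25,"tx":0.0629,"ty":-0.058,"tz":0,"jaw":255}]'
python3 -c "
from h import *
arc([3,7,11,15,19,23,27,30])"
```

```text
time_s: 7.55
position: [0.4474, 0.0562, 0.1503]
ee_rot: [-0.792, 3.031, -0.009]
force: [2.7, -1.3, -4.3]
grip_width: 0.36
r 0.19538575651943862 ang 148.8120147636173 toolx ang -150.73026366169796 F [ 2.71926564 -1.34430287 -4.34846643]
3 [ 0.0088 -0.0053 -0.    ]
7 [ 0.02  -0.013 -0.   ]
11 [ 0.0307 -0.0215 -0.    ]
15 [ 0.0407 -0.0307 -0.    ]
19 [ 0.0501 -0.0406 -0.    ]
23 [ 0.0588 -0.0512 -0.    ]
27 [ 0.0667 -0.0623  0.    ]
30 [ 0.0721 -0.0709  0.0001]
```

```bash
python3 -m handwheel '[{"ax":0,"ay":0,"az":-3,"tx":0.0086,"ty":-0.0056,"tz":0,"jaw":255},{"ax":0,"ay":0,"az":-7,"tx":0.0198,"ty":-0.0135,"tz":0,"jaw":255},{"ax":0,"ay":0,"az":-11,"tx":0.0305,"ty":-0.022,"tz":0,"jaw":255},{"ax":0,"ay":0,"az":-15,"tx":0.0405,"ty":-0.0312,"tz":0,"jaw":255},{"ax":0,"ay":0,"az":-19,"tx":0.0499,"ty":-0.0411,"tz":0,"jaw":255},{"ax":0,"ay":0,"az":-23,"tx":0.0586,"ty":-0.0517,"tz":0,"jaw":255},{"ax":0,"ay":0,"az":-27,"tx":0.0665,"ty":-0.0628,"tz":0,"jaw":255},{"ax":0,"ay":0,"az":-30,"tx":0.0719,"ty":-0.0714,"tz":0,"jaw":255}]'
python3 -c "
from h import *
arc([3,5]);print(ctrl.get_obs()['qpos'])"
```

```text
time_s: 8.35
position: [0.4248, 0.0045, 0.1488]
ee_rot: [1.473, -2.76, 0.107]
force: [31.4, -10.0, -2.2]
grip_width: 0.371
r 0.1960809430159199 ang 165.37019834054453 toolx ang -123.88183232679847 F [31.36335765 -9.99418344 -2.18786012]
3 [ 0.0096 -0.0036  0.0006]
5 [ 0.0159 -0.0063  0.001 ]
[-0.0342003   0.06884644  1.93678977 -0.07237971  1.11267877 -2.55433911]
```

Joint 6 has run to its range end (−2.554), which twisted the tool and gave 31 N. I'll unload by turning back, and finish the swing another way.

```bash
python3 - <<'E'
from h import *
o=ctrl.get_obs();M=R.from_rotvec(o['ee_rot']).as_matrix()
for a in(-134.2,-137):
    x=np.array([np.cos(np.radians(a)),np.sin(np.radians(a)),0]);z=np.array([0,0,-1.]);D=np.c_[x,np.cross(z,x),z]
    print(a,np.degrees(R.from_matrix(M.T@D).as_rotvec()))
print(M, M.T@(np.array([0,0,1.])*0.002), M.T@[0.002,-.0005,0])
E
```

```text
-134.2 [-3.35583919 -2.13300551 10.38057801]
-137 [-3.40980749 -2.05209718 13.17945238]
[[-0.5569833  -0.83023139  0.02203285]
 [-0.8294466   0.55471453 -0.0656515 ]
 [ 0.042284   -0.05484186 -0.99759934]] [ 8.45679902e-05 -1.09683730e-04 -1.99519867e-03] [-6.99243303e-04 -1.93782004e-03  7.68914549e-05]
```

```bash
python3 -m handwheel '[{"ax":-1.6,"ay":-1,"az":6,"tx":-0.0007,"ty":-0.0019,"tz":0,"jaw":255},{"ax":-3.4,"ay":-2.1,"az":13,"tx":-0.0007,"ty":-0.0019,"tz":0,"jaw":255},{"ax":-3.4,"ay":-2.1,"az":13,"tx":-0.0007,"ty":-0.0019,"tz":0,"jaw":255}]'
python3 - <<'E'
from h import *
arc([2]);print(ctrl.get_obs()['qpos'])
f=cams.grab_frame("top")[120:320,250:490];cv2.imwrite("pics/t3.png",cv2.resize(f,None,fx=3,fy=3))
E
```

```text
time_s: 8.65
position: [0.4227, 0.005, 0.147]
ee_rot: [1.148, -2.915, -0.012]
force: [-21.6, 6.9, -4.4]
grip_width: 0.357
r 0.19819859095002998 ang 165.3805525074947 toolx ang -137.01527222208188 F [-21.60012438   6.91395005  -4.35435481]
2 [ 0.0058 -0.0038 -0.    ]
[-0.07686453  0.0844807   1.92280853  0.00352993  1.14524709 -2.39933493]
```

View pics/t3.png

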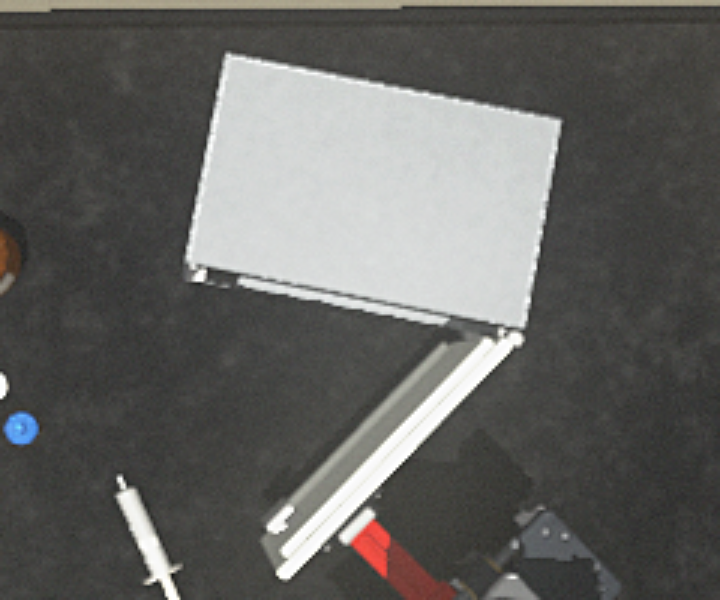

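Door is at about 56° (free edge at (283,577), hinge at (517,338)). I'll relieve the radial force and swing a few more degrees at nearly constant yaw, keeping joint 6 off its limit.

```bash
python3 -m handwheel '[{"ax":0,"ay":0,"az":0,"tx":0.0016,"ty":0.0025,"tz":0,"jaw":255},{"ax":0,"ay":0,"az":0,"tx":0.0016,"ty":0.0025,"tz":0,"jaw":255}]'
python3 -c "
from h import *
arc([2,4,6,8,10,12,14,16]);print(ctrl.get_obs()['qpos'])"
```

```text
time_s: 8.9
position: [0.4217, 0.0055, 0.1482]
ee_rot: [1.156, -2.918, -0.006]
force: [13.1, -3.1, -2.7]
grip_width: 0.358
r 0.19931356956583893 ang 165.32129783439603 toolx ang -136.79204179733486 F [13.14919422 -3.0815589  -2.68164589]
2 [ 0.0058 -0.0038 -0.    ]
4 [ 0.0115 -0.0078 -0.    ]
6 [ 0.0171 -0.012  -0.    ]
8 [ 0.0225 -0.0164 -0.    ]
10 [ 0.0277 -0.021  -0.0001]
12 [ 0.0328 -0.0257 -0.0001]
14 [ 0.0377 -0.0306 -0.0001]
16 [ 0.0424 -0.0357 -0.0001]
[-7.51688985e-02  7.65035403e-02  1.92840992e+00  2.27007323e-03
  1.14082429e+00 -2.40103406e+00]
```

```bash
python3 -m handwheel '[{"ax":0,"ay":0,"az":0,"tx":-0.0005,"ty":-0.0008,"tz":0,"jaw":255},{"ax":0,"ay":0,"az":0,"tx":-0.0005,"ty":-0.0008,"tz":0,"jaw":200},{"ax":0,"ay":0,"az":0,"tx":-0.0005,"ty":-0.0008,"tz":0,"jaw":150},{"ax":0,"ay":0,"az":0,"tx":-0.0005,"ty":-0.0008,"tz":0,"jaw":110},{"ax":0,"ay":0,"az":0,"tx":-0.0005,"ty":-0.0008,"tz":0,"jaw":80},{"ax":0,"ay":0,"az":0,"tx":-0.0005,"ty":-0.0008,"tz":0,"jaw":60},{"ax":0,"ay":0,"az":0,"tx":-0.0005,"ty":-0.0008,"tz":0,"jaw":60},{"ax":0,"ay":0,"az":0,"tx":-0.0005,"ty":-0.0008,"tz":0,"jaw":60}]'
python3 -m handwheel '[{"ax":0,"ay":0,"az":0,"tx":0,"ty":0,"tz":-0.03,"jaw":60},{"ax":0,"ay":0,"az":0,"tx":0,"ty":0,"tz":-0.07,"jaw":60},{"ax":0,"ay":0,"az":0,"tx":0,"ty":0,"tz":-0.1,"jaw":60},{"ax":0,"ay":0,"az":0,"tx":0,"ty":0,"tz":-0.12,"jaw":60},{"ax":0,"ay":0,"az":0,"tx":0,"ty":0,"tz":-0.12,"jaw":60}]'
python3 - <<'E'
from h import *
o=ctrl.get_obs();print(o['qpos'],o['force'])
a=cv2.resize(cams.grab_frame("top")[120:320,250:490],(480,400));b=cams.grab_frame("scene")[90:250,220:380]
cv2.imwrite("pics/t4.png",np.hstack([a,cv2.resize(b,(320,320))[:, :] if 0 else cv2.resize(b[:, :128],(320,400))]))
E
```

```text
time_s: 9.7
position: [0.4226, 0.0053, 0.1482]
ee_rot: [1.156, -2.918, -0.006]
force: [-0.4, 0.3, -0.1]
grip_width: 0.759
time_s: 10.2
position: [0.4239, 0.0049, 0.2706]
ee_rot: [-1.156, 2.92, 0.003]
force: [1.0, -0.0, -0.2]
grip_width: 0.766
[-7.61775384e-02 -3.52631498e-02  1.74833574e+00  2.08326289e-03
  1.42821680e+00 -2.40134658e+00] [ 0.98072869 -0.04060188 -0.16849185]
```

View pics/t4.png

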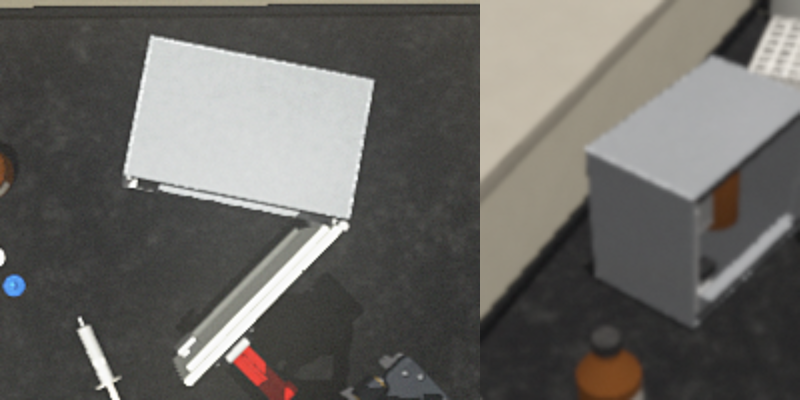

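The paddle is released and hanging, and the door stays at about 56°. I'll shut the fingers, go over the door, and push it further from its inner face.

```bash
python3 -m handwheel '[{"ax":0,"ay":0,"az":8,"tx":-0.03,"ty":-0.003,"tz":0,"jaw":255},{"ax":0,"ay":0,"az":16,"tx":-0.07,"ty":-0.007,"tz":0,"jaw":255},{"ax":0,"ay":0,"az":24,"tx":-0.11,"ty":-0.011,"tz":0,"jaw":255},{"ax":0,"ay":0,"az":32,"tx":-0.14,"ty":-0.014,"tz":0,"jaw":255},{"ax":0,"ay":0,"az":40,"tx":-0.1576,"ty":-0.0157,"tz":0,"jaw":255},{"ax":0,"ay":0,"az":48,"tx":-0.1576,"ty":-0.0157,"tz":0,"jaw":255},{"ax":0,"ay":0,"az":56,"tx":-0.1576,"ty":-0.0157,"tz":0,"jaw":255},{"ax":0,"ay":0,"az":64,"tx":-0.1576,"ty":-0.0157,"tz":0,"jaw":255}]'
python3 -m handwheel '[{"ax":0,"ay":0,"az":8,"tx":0,"ty":0,"tz":0,"jaw":255},{"ax":0,"ay":0,"az":16,"tx":0,"ty":0,"tz":0,"jaw":255},{"ax":0,"ay":0,"az":24,"tx":0,"ty":0,"tz":0,"jaw":255},{"ax":0,"ay":0,"az":24,"tx":0,"ty":0,"tz":0,"jaw":255}]'
python3 - <<'E'
from h import *
o=ctrl.get_obs();M=R.from_rotvec(o['ee_rot']).as_matrix();P=o['position'];print(o['qpos'],P,M,o['force'])
# finger positions: behind the door, at height .13, then pushing to door 78 deg
H=np.array([.6145,-.045,0])
for ph,al,off in[(56,.15,-.06),(56,.15,-.02),(62,.15,-.017),(68,.15,-.017),(74,.15,-.017),(79,.15,-.017),(75,.15,-.05)]:
    t=np.radians(78.5+ph);d=np.array([np.cos(t),np.sin(t),0]);n=np.array([np.cos(t+np.pi/2),np.sin(t+np.pi/2),0])
    Q=H+al*d+off*n;Q[2]=.13;print(ph,off,Q,np.round(M.T@(Q-P),4))
E
```

```text
time_s: 11.1
position: [0.5482, 0.1015, 0.2653]
ee_rot: [-0.574, -3.081, -0.001]
force: [-0.1, 0.3, 0.0]
grip_width: 0.115
time_s: 11.5
position: [0.5479, 0.1015, 0.2636]
ee_rot: [-1.205, -2.891, 0.003]
force: [0.3, 0.1, 0.2]
grip_width: 0.005
[ 0.11601453  0.28441571  1.40625474  0.00288431  1.46015346 -0.66549333] [0.54786502 0.10147577 0.26361395] [[-0.7040773   0.71005979 -0.00950042]
 [ 0.71007881  0.70411996  0.00177891]
 [ 0.00795256 -0.00549356 -0.99995329]] [0.34008627 0.10406041 0.18173783]
56 -0.06 [0.55215864 0.10404212 0.13      ] [-0.0023  0.0056  0.1336]
56 -0.02 [0.52362862 0.07600575 0.13      ] [-0.0021 -0.0344  0.1338]
62 -0.017 [0.50956964 0.06352935 0.13      ] [-0.001  -0.0532  0.1339]
68 -0.017 [0.49880006 0.05196661 0.13      ] [-0.0017 -0.069   0.134 ]
74 -0.017 [0.4892981  0.03934148 0.13      ] [-0.0039 -0.0846  0.1341]
79 -0.017 [0.48242369 0.02810847 0.13      ] [-0.0071 -0.0974  0.1341]
75 -0.05 [0.50256974 0.06667639 0.13      ] [ 0.0061 -0.0559  0.134 ]
```

```bash
python3 -m handwheel '[{"ax":0,"ay":0,"az":0,"tx":0,"ty":0.005,"tz":0.04,"jaw":255},{"ax":0,"ay":0,"az":0,"tx":0,"ty":0.005,"tz":0.08,"jaw":255},{"ax":0,"ay":0,"az":0,"tx":0,"ty":0.005,"tz":0.11,"jaw":255},{"ax":0,"ay":0,"az":0,"tx":0,"ty":0.005,"tz":0.133,"jaw":255},{"ax":0,"ay":0,"az":0,"tx":0,"ty":0.005,"tz":0.133,"jaw":255}]'
python3 -m handwheel '[{"ax":0,"ay":0,"az":0,"tx":0,"ty":-0.015,"tz":0,"jaw":255},{"ax":0,"ay":0,"az":0,"tx":0,"ty":-0.03,"tz":0,"jaw":255},{"ax":0,"ay":0,"az":0,"tx":0,"ty":-0.04,"tz":0,"jaw":255},{"ax":0,"ay":0,"az":0,"tx":0,"ty":-0.05,"tz":0,"jaw":255},{"ax":0,"ay":0,"az":0,"tx":0,"ty":-0.058,"tz":0,"jaw":255}]'
python3 -m handwheel '[{"ax":0,"ay":0,"az":0,"tx":-0.001,"ty":-0.008,"tz":0,"jaw":255},{"ax":0,"ay":0,"az":0,"tx":-0.002,"ty":-0.016,"tz":0,"jaw":255}]'
```

```text
time_s: 12.0
position: [0.5483, 0.105, 0.1268]
ee_rot: [-1.197, -2.888, 0.008]
force: [0.8, 0.5, 0.7]
grip_width: 0.008
time_s: 12.5
position: [0.5073, 0.0636, 0.1281]
ee_rot: [-1.196, -2.89, 0.007]
force: [3.0, 0.8, -0.2]
grip_width: 0.003
time_s: 12.7
position: [0.4972, 0.0504, 0.1284]
ee_rot: [-1.196, -2.891, 0.007]
force: [2.7, 0.9, -0.1]
grip_width: 0.007
```

```bash
python3 -m handwheel '[{"ax":0,"ay":0,"az":0,"tx":-0.001,"ty":-0.008,"tz":0,"jaw":255},{"ax":0,"ay":0,"az":0,"tx":-0.003,"ty":-0.014,"tz":0,"jaw":255},{"ax":0,"ay":0,"az":0,"tx":-0.003,"ty":-0.018,"tz":0,"jaw":255},{"ax":0,"ay":0,"az":0,"tx":-0.003,"ty":-0.018,"tz":0,"jaw":255}]'
python3 -m handwheel '[{"ax":0,"ay":0,"az":0,"tx":0,"ty":0.015,"tz":0,"jaw":255},{"ax":0,"ay":0,"az":0,"tx":0,"ty":0.04,"tz":0,"jaw":255},{"ax":0,"ay":0,"az":0,"tx":0,"ty":0.045,"tz":0,"jaw":255},{"ax":0,"ay":0,"az":0,"tx":0,"ty":0.045,"tz":-0.04,"jaw":255},{"ax":0,"ay":0,"az":0,"tx":0,"ty":0.045,"tz":-0.08,"jaw":255},{"ax":0,"ay":0,"az":0,"tx":0,"ty":0.045,"tz":-0.12,"jaw":255},{"ax":0,"ay":0,"az":0,"tx":0,"ty":0.045,"tz":-0.16,"jaw":255},{"ax":0,"ay":0,"az":0,"tx":0,"ty":0.045,"tz":-0.16,"jaw":255}]'
python3 -c "
from h import *
o=ctrl.get_obs();M=R.from_rotvec(o['ee_rot']).as_matrix();print(o['force'],o['qpos'],M.T@(np.array([.25,.35,.28])-o['position']))"
```

```text
time_s: 13.1
position: [0.4863, 0.0351, 0.1286]
ee_rot: [-1.196, -2.89, 0.008]
force: [-0.4, -0.6, -0.2]
grip_width: 0.006
time_s: 13.9
position: [0.5214, 0.0666, 0.2932]
ee_rot: [-1.199, -2.897, 0.003]
force: [0.1, 0.7, -0.5]
grip_width: 0.003
[ 0.07341507  0.65831209 -0.45025183] [ 5.67255410e-02  1.96509224e-01  1.44712547e+00  1.39807498e-03
  1.50457190e+00 -7.29418177e-01] [0.39220779 0.00874155 0.01535104]
```

Moving the arm aside to view the result.

```bash
python3 -m handwheel '[{"ax":0,"ay":0,"az":0,"tx":0.39,"ty":0.009,"tz":0,"jaw":255},{"ax":0,"ay":0,"az":0,"tx":0.39,"ty":0.009,"tz":0,"jaw":255},{"ax":0,"ay":0,"az":0,"tx":0.39,"ty":0.009,"tz":0,"jaw":255},{"ax":0,"ay":0,"az":0,"tx":0.39,"ty":0.009,"tz":0,"jaw":255},{"ax":0,"ay":0,"az":0,"tx":0.39,"ty":0.009,"tz":0,"jaw":255},{"ax":0,"ay":0,"az":0,"tx":0.39,"ty":0.009,"tz":0,"jaw":255},{"ax":0,"ay":0,"az":0,"tx":0.39,"ty":0.009,"tz":0,"jaw":255},{"ax":0,"ay":0,"az":0,"tx":0.39,"ty":0.009,"tz":0,"jaw":255}]'
python3 - <<'E'
from h import *
f=cams.grab_frame("top");cv2.imwrite("pics/t5.png",f);s=cams.grab_frame("scene");cv2.imwrite("pics/s5.png",s)
cv2.imwrite("pics/f5.png",np.hstack([cv2.resize(f[120:340,165:465],(480,352)),cv2.resize(s[90:310,190:390],(320,352))]))
a=cv2.imread("pics/top0.png");b=cv2.imread("pics/scene0.png")
d=cv2.absdiff(a,f).max(2)
for n,(x,y,w,h) in dict(bottle=(222,188,36,34),beaker=(208,222,34,30),vial=(176,228,16,12)).items():print(n,np.mean(d[y:y+h,x:x+w]>25))
c=cam("top");o=ctrl.get_obs();print(o['qpos'])
E
```

```text
time_s: 14.7
position: [0.2496, 0.3495, 0.2946]
ee_rot: [-1.197, -2.897, 0.004]
force: [0.8, 0.1, 0.2]
grip_width: 0.005
bottle 0.0016339869281045752
beaker 0.0
vial 0.0
[ 0.86396235 -0.03002729  1.68885167  0.00618187  1.48757947  0.07256102]
```

View pics/f5.png

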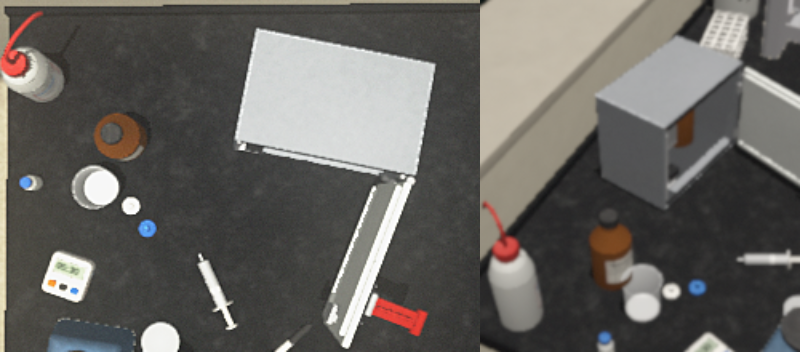

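The final view shows the door wide open (hinge (410,180), free edge (345,347), about 79°). The paddle is free, the arm is away, and the bottle, beaker and vial are unmoved. Handing in.

```bash
python3 -c "
from workcell import ctrl
ctrl.close_job();print(ctrl.get_obs()['time_s'])"
```

```text
the job is handed in; nothing more can be done
the job is handed in; nothing more can be done
```

The locker door is open about 79° and staying there, the paddle has been let go, and I handed the job in at about 15 s. One thing may count against it: joint 6 ran to its range end during the swing.

- **Opening:** I pinched the paddle's bar and eased it up in roughly 1.5 mm steps under a light outward pull. The latch let go at about 0.3 rad. Fz stayed around −4 to −5 N, so I saw no sign of reaching the buffer, and the outward pull on the latched door stayed at about 6 N or less.
- **Swing:** I swung the door to about 56° with the paddle held, let go so the paddle could drop back, and finished by pushing the door's inner face with shut fingers at about 3 N.
- **Joint 6:** It read −2.554 against a stated limit of −2.55. The twist that caused put a brief side load on the bar, about 33 N at the wrist. I turned it back, let go of the paddle, and avoided that range afterwards.
- **Last checks:** The bottle, beaker and vial match the first top picture, and the force on the arm was near zero with it well clear. I judged from the top picture that the paddle had dropped back, and did not measure its final angle.

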